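# Tip the tube caps out of the lidded cap box

### The arm

A 7-joint arm with a two-finger parallel gripper is mounted at the origin on the work surface. World frame = base frame: x ahead of the robot, y to its left, z up, the work surface at z = 0. Lengths are in mm, angles in rad, forces in N, time in s.
With the tool pointing down it reaches from about 425 to 800 mm from the base axis. Payload 8.3 kg.
Tool frame: the origin (TCP) lies midway between the tips of the shut fingers; the grasp point (between the pads) lies 19 mm behind it (arm.hold_point_z is the distance from the TCP to the grasp point, in mm); z points along the fingers, y is the line along which they close (so a half turn about z gives the same grasp; the last joint's range is limited). The gripper opens to 85 mm and grips with 20 to 120 N. Pads are 22 mm wide; open, the fingers measure 114 mm over their backs; the gripper's body (76 mm by 85 mm) begins 54 mm behind the grasp point. The pads swing forward as they close: fully open they stand 13 mm farther back than shut.
Start: joints at [-1.385, 0.383, 0.016, 1.37, -0.006, 1.388, -0.046], TCP at [153.847, 605.749, 203.679] pointing down, gripper open.
Joint ranges: [-2.95, 2.95], [-0.25, 2.06], [-1.52, 1.56], [0.18, 2.33], [-1.44, 4.58], [0.02, 2.06], [-3.01, 3.01]. Speed limits (rad/s): [2.39, 2.39, 3.01, 3.01, 3.14, 3.14, 3.14].

### API

Orientations are given as a 3x3 rotation matrix whose columns are the frame's x, y, z axes.
In Python, from bench import status, vision, arm gives the robot as it stands. The module is installed in compiled form; this text tells all that it offers.
- The arm moves only by the shell command python3 -m pendant 'ROWS' [FORCE]. ROWS is JSON, a list of rows, each an object of numbers: "wx", "wy", "wz": the turn, a rotation vector about the tool's x, y, z in degrees; "x", "y", "z": the shift along the tool's x, y, z in cm; "claw": the gripper's target within -1 to 1 (fully open at 1, half-way at 0, shut at -1). A call has 1 to 12 rows; each row is the pose to reach, as a shift and turn from the pose commanded when the call began, along the tool's axes at that moment; what a row does not reach only later rows make up. A row lasts 1/10 s, in which the tool goes at most 50 mm and 8.59 degrees, less where a joint would pass 70% of its speed; a pose out of reach is approached as far as the arm can. A call with a gripper value outside its range is refused whole. The fingers move at their own pace and stop on an object; FORCE is the grip in N (left out, the last holds). Time passes only in rows, so rows that repeat a pose let the fingers close. It gives the time, the measured TCP pose, the force, the opening and the grip force at its end, in the units of the state.
- status.sense(): the state, without advancing time (a new reading comes with each control period).
- vision.capture(name): name is "scene" or "top" or "wrist"; returns a dict with "frame" (384x512x3 uint8, red, green, blue), "fx", "fy", "cx", "cy" (pixels), "T" (4x4, takes a point from camera to world coordinates). Camera axes: x right, y down, z forward; pixel columns grow to the right and rows downward; lengths in mm; the calibration is good to about 2 mm. A picture is of the moment at which its call begins. There is no depth.
- arm.sign_off(): hands the job in; it is judged then, once.
The state is a dict: "clock": time; "joint_positions": joint angles; "joint_vel": joint speeds; "joint_torque": joint torques, N m; "position": TCP position; "eef_rot": TCP orientation; "contact_force": force on the tool from outside, world axes, zero at the start; "ft_torque": the same for the moment, N m; "opening": finger opening in mm; "grip_force": force on a finger pad.
Only numpy, scipy, OpenCV 4.12 (cv2) and the standard library are available. Lean on these libraries where they do the work, as an engineer would, in place of code of your own. Each camera call takes 0.05 s, during which the arm holds its last target. There are 200 camera calls.

### The job

Empty the lidded cap box that hangs in the metal tipping stand: swing its lid fully back until it snaps over and stays open by itself, and only then tip the box forward with its side lever, so that both red caps land in the steel tray in front of it. Leave the box tipped over with its lid open.

Things in the scene. Friction and masses are not known exactly. Their poses are not given: they have to be found in the camera images.
- cap_stand: Fixed aluminium stand, holding the only box with a lever. Origin on the table below the tipping axis, midway between cheeks; x to the back of the box, y to the lever, z up. In its frame (mm): cheeks y=+-60, 10 thick, 36 along x, 106 tall; axis along y at x=0, z=90; box x -10 to 66, y +-50, z 80 to 140, walls 4; lid hinge along y at x=66, z=140. Other lidded boxes stand flat on the table.
- lid_tab (a point): Top centre of the front face of the lid's upright push tab. Lid closed: at x=-14, y=0, z=181 mm in the stand's frame. Tab 60 mm wide (y), 5 thick, 40 tall, rising from the front edge of the lid plate (80 long from hinge to front, 102 wide, 4 thick), its face flush with that edge. Axes as the stand's while closed; turns with lid and box.
- lever_grip (a point): Centre of the lever's round horizontal black grip, 18 mm in diameter, 50 long along y. Box level: at x=56, y=113, z=173 mm in the stand's frame, 100 from the tipping axis. A 10 mm rod at y=90 joins it to the axis, leaning back 34 degrees. Turns with the box. Axes as the stand's while level.
- cap_lid (a joint): Lid angle on the box (rad): 0 closed, grows as it swings up and back, stop at 2.2. Over-centre spring strut: below about 1.57 it pulls itself shut, beyond that it snaps to the stop and stays, even when the box is tipped. Opened by carrying the tab's front face round the hinge in an arc, first up and back, at last down, with about 5 N; a level push on the closed tab only jams it by friction.
- cap_box (a joint): Tipping angle of the box (rad): 0 level (at rest), grows as box and lever swing forward over the tray, stop at 2.2. With the lid open it falls on to the stop by itself within about a second once beyond about 1.0, and falls back level below that. Pushing the lever grip forward (-x of the stand) from behind takes about 2 N.
- tray: Fixed open steel tray in front of the stand, outside 150 (its x) by 140 (its y), 30 high, walls and floor 4. Origin under its centre on the table; axes as the stand's.
- cap_a: Red plastic screw cap, 24 in diameter, 20 high, in the box at the start, hidden while the lid is closed. Origin at the centre of one flat end.
- cap_b: A second, identical red cap beside the first in the box.
There are look-alikes about, which are no part of the job. Of the things that look like the tray, the larger one is meant.

How it is judged (in metres and radians):
On the way, in this order (a step that is already met when the one before it is completed fails the run):
1. the lid is fully back, past its snap point, while the box is still level (value of joint cap_lid above 1.95 rad and value of joint cap_box below 0.2 rad), for 0.2 s.
2. the box is tipped right over with its lid still back (value of joint cap_box above 1.9 rad and value of joint cap_lid above 1.7 rad), for 0.2 s.
At the end, for the whole second after the job is handed in: Both caps lie at rest within the tray's outline, below 40 mm; the box is tipped beyond 1.9 rad and its lid is still open beyond 1.8 rad (value of joint cap_lid above 1.8 rad and value of joint cap_box above 1.9 rad and x of cap_a in the frame of tray between -0.075 and 0.075 m and y of cap_a in the frame of tray between -0.07 and 0.07 m and height (world z) of each of cap_a, cap_b below 0.04 m and linear speed of each of cap_a, cap_b below 0.05 m/s and x of cap_b in the frame of tray between -0.075 and 0.075 m and y of cap_b in the frame of tray between -0.07 and 0.07 m); the robot touches nothing.
It fails at once if the box is tipped more than about 30 degrees while its lid is not past the snap point (value of joint cap_box above 0.5 rad and value of joint cap_lid below 1.6 rad).
It also fails if it takes over 48 s, if anything falls off the work surface, if the arm or the gripper's body presses on something with over 40 N, if the wrist force passes 120 N, or if a joint passes its speed limit or range.

## Working session

There is one attempt and no reset: what is moved stays moved. The work goes in short steps, Python scripts to look and compute and a shell command to move; the robot and the scene stay as the last step left them, time stands still between calls to the robot, and variables do not carry over. Pictures are saved under pics/ and viewed, at most 10 in all, crops included, and the job is handed in when it is done.

```bash
mkdir -p pics
cat > h.py <<'E'
import numpy as np, cv2
from bench import status, vision, arm
def cap(n,save=None):
    d=vision.capture(n); np.savez(f'{n}.npz',**d)
    if save: cv2.imwrite(f'pics/{save}.png',d['frame'][:,:,::-1])
    return d
def ray(d,u,v):
    T=np.array(d['T']); r=T[:3,:3]@np.array([(u-d['cx'])/d['fx'],(v-d['cy'])/d['fy'],1.]); return T[:3,3],r
def onz(d,u,v,z):
    o,r=ray(d,u,v); return (o+r*(z-o[2])/r[2]).round(1)
def proj(d,p):
    T=np.array(d['T']); c=T[:3,:3].T@(np.array(p)-T[:3,3]); return np.array([d['fx']*c[0]/c[2]+d['cx'],d['fy']*c[1]/c[2]+d['cy']])
E
python3 - <<'E'
from h import *
a=cap('scene','s0');b=cap('top','t0')
for d in(a,b): print(d['fx'],d['cx'],d['cy'],np.array(d['T']).round(2).tolist())
s=status.sense();print(s['position'],s['eef_rot'])
E
```

```text
486.6461737969053 253.3512085120267 186.68164763931472 [[-0.69, 0.44, -0.57, 1173.33], [0.72, 0.43, -0.54, 619.51], [0.01, -0.79, -0.62, 893.87], [0.0, 0.0, 0.0, 1.0]]
396.3491300552392 261.02478907878583 193.4362094810426 [[0.02, -0.98, 0.17, 222.07], [-1.0, -0.02, -0.02, -46.04], [0.02, -0.17, -0.98, 1287.63], [0.0, 0.0, 0.0, 1.0]]
[153.76315808 605.2632942  202.75975697] [[-9.69215598e-01  2.46213271e-01 -3.86756909e-04]
 [ 2.46213567e-01  9.69213990e-01 -1.76647360e-03]
 [-6.00790368e-05 -1.80731857e-03 -9.99998365e-01]]
```

View pics/s0.png

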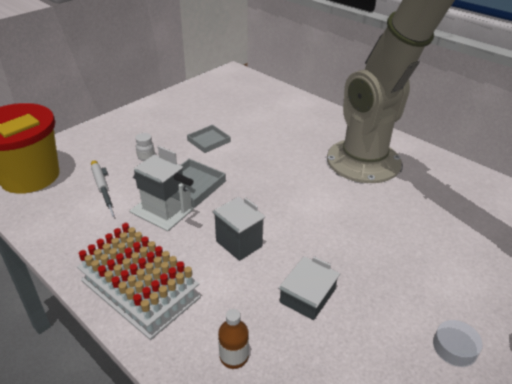

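View pics/t0.png

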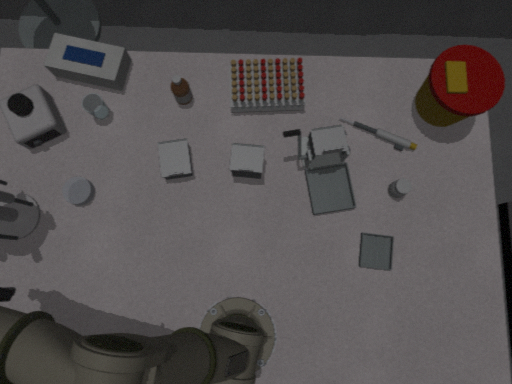

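The scene shows the stand with its lever at scene (163,185) and top (327,142), with the grip at top (291,133). The other lidded boxes, at top (175,158) and (248,160), stand flat and have no lever. There are two tray look-alikes, at top (330,190), which is larger and in front of the stand, and top (376,252), which is smaller. I take the larger one. Next I measure it and confirm in an enlarged crop.

Run:
```python
from h import *
t=np.load('top.npz');s=np.load('scene.npz')
A=cv2.resize(t['frame'][110:225,270:370],None,fx=5,fy=5,interpolation=cv2.INTER_CUBIC)
B=cv2.resize(s['frame'][120:230,120:240],None,fx=2.4,fy=5.22*.46,interpolation=cv2.INTER_CUBIC)
C=np.zeros((575,790,3),np.uint8);C[:575,:500]=A[:575];C[:B.shape[0],502:502+B.shape[1]]=B
cv2.imwrite('pics/c1.png',C[:,:,::-1])
g=t['frame'][120:145,278:305].max(2);m=g<60
ys,xs=np.nonzero(m);c=(xs.mean()+278,ys.mean()+120);print('grip',c,m.sum(),onz(t,*c,173))
```

```text
grip (np.float64(292.46086956521737), np.float64(133.51304347826087)) 115 [ 599.5 -152.7  173. ]
```

View pics/c1.png

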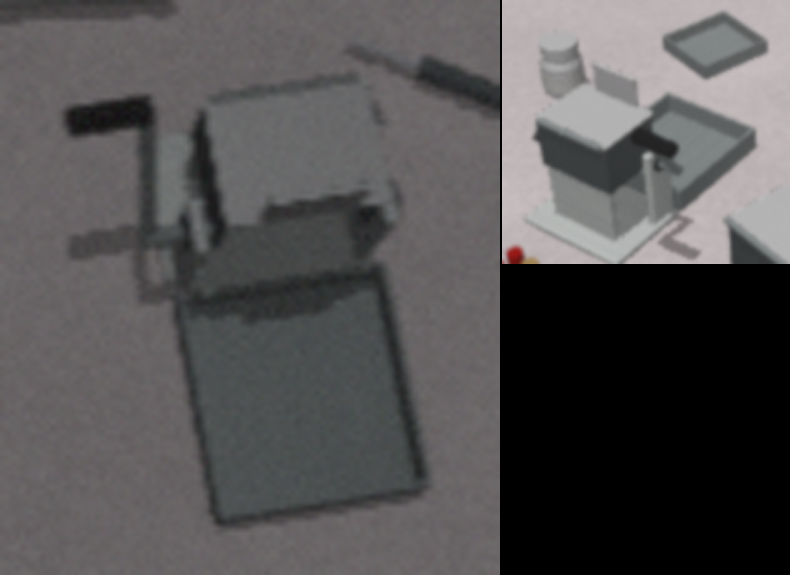

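Run:
```python
from h import *
t=np.load('top.npz');s=np.load('scene.npz')
f=lambda x,y,z:onz(t,270+(x+.5)/5-.5,110+(y+.5)/5-.5,z)
P={k:f(*v) for k,v in dict(trFL=(218,522,30),trFR=(425,487,30),trBL=(180,305,30),trBR=(380,272,30),lidBL=(207,103,144),lidBR=(360,78,144),tabL=(263,207,181),tabR=(368,193,181),grL=(66,120,173),grR=(152,108,173),grc=(110,115,173)).items()}
for k,v in P.items():print(k,v)
def yaw(l,r): d=P[l]-P[r];return np.degrees(np.arctan2(-d[0],d[1]))
for a,b in(('trFL','trFR'),('trBL','trBR'),('lidBL','lidBR'),('grL','grR'),('tabL','tabR')):print(a,yaw(a,b),np.linalg.norm(P[a]-P[b]))
d=P['trBL']-P['trFL'];print(np.degrees(np.arctan2(d[1],d[0])),np.linalg.norm(d))
# lsq stand pose
from scipy.optimize import least_squares
Q={'lidBL':(66,51),'lidBR':(66,-51),'tabL':(-14,30),'tabR':(-14,-30),'grc':(56,113)}
def R(a):return np.array([[np.cos(a),-np.sin(a)],[np.sin(a),np.cos(a)]])
def fun(p):return np.concatenate([R(p[2])@np.array(q)+p[:2]-P[k][:2] for k,q in Q.items()])
r=least_squares(fun,[570,-240,.16]);print(r.x,np.degrees(r.x[2]),r.fun.round(1))
p=r.x
for n,q in dict(tab=(-14,0,181),grip=(56,113,173),hL=(66,51,144),hR=(66,-51,144),gout=(56,138,173)).items():
    w=[*(R(p[2])@np.array(q[:2])+p[:2]),q[2]];print(n,np.round(w,1),proj(s,w).round(1),proj(t,w).round(1))
```

```text
trFL [ 380.7 -234.    30. ]
trFR [ 406.1 -367.6   30. ]
trBL [ 522.7 -209.8   30. ]
trBR [ 547.8 -341.3   30. ]
lidBL [ 621.1 -211.6  144. ]
lidBR [ 639.2 -304.7  144. ]
tabL [ 546.  -238.5  181. ]
tabR [ 555.8 -299.8  181. ]
grL [ 598.6 -124.3  173. ]
grR [ 607.1 -174.9  173. ]
grc [ 602.2 -150.2  173. ]
trFL 10.764589633779805 135.99308805965106
trBL 10.806320074614087 133.8740452813763
lidBL 11.001893616620366 94.84313364709118
grL 9.535754759312663 51.30896607806477
tabL 9.082985990084374 62.07841814994967
9.671573154481578 144.0473533252174
[ 5.64844284e+02 -2.68343931e+02  1.59086231e-01] 9.114969624801711 [ 0.8  4.1 -1.1 -3.5  0.3 -2.4 -0.  -0.4  0.   2.3]
tab [ 551.  -270.6  181. ] [168.3 148.8] [333.2 149.6]
grip [ 602.2 -147.9  173. ] [183.7 179.6] [290.8 132.6]
hL [ 621.9 -207.5  144. ] [163.2 182.1] [309.7 129.9]
hR [ 638.1 -308.2  144. ] [134.1 168.2] [342.8 125.6]
gout [ 598.3 -123.2  173. ] [191.5 183.2] [282.4 133.7]
```

The crop confirms it. The stand with the lever at top (327,142) has the larger tray touching its front, and the smaller tray is away from it. The fit puts the stand at about (565,-268), yaw about 10°. I start moving, with the gripper shutting on the way.

```bash
python3 -m pendant '[{"x":-41,"y":-21,"z":-9,"wz":100,"claw":-1},{"x":-41,"y":-21,"z":-9,"wz":100,"claw":-1},{"x":-41,"y":-21,"z":-9,"wz":100,"claw":-1},{"x":-41,"y":-21,"z":-9,"wz":100,"claw":-1},{"x":-41,"y":-21,"z":-9,"wz":100,"claw":-1},{"x":-41,"y":-21,"z":-9,"wz":100,"claw":-1},{"x":-41,"y":-21,"z":-9,"wz":100,"claw":-1},{"x":-41,"y":-21,"z":-9,"wz":100,"claw":-1},{"x":-41,"y":-21,"z":-9,"wz":100,"claw":-1},{"x":-41,"y":-21,"z":-9,"wz":100,"claw":-1},{"x":-41,"y":-21,"z":-9,"wz":100,"claw":-1},{"x":-41,"y":-21,"z":-9,"wz":100,"claw":-1}]' 60
cat > goto.py <<'E'
import sys
from h import *
from scipy.spatial.transform import Rotation as Ro
s=status.sense();p=np.array(s['position']);R=np.array(s['eef_rot'])
S=np.array([565.,-268.5,0]);yw=np.radians(9.8)
try: S[:2]=np.loadtxt('stand.txt')[:2]
except Exception: pass
Rs=Ro.from_euler('z',yw).as_matrix()
print('t',round(s['clock'],2),'stand xyz',(Rs.T@(p-S)).round(1),'F stand',(Rs.T@np.array(s['contact_force'])).round(1),'open',s['opening'],'q',np.round(s['joint_positions'],2))
if len(sys.argv)>3:
    g=S+Rs@np.array([float(a) for a in sys.argv[1:4]])
    print('shift cm',(R.T@(g-p)/10).round(2),'turn',np.degrees(Ro.from_matrix(R.T@Rs@np.diag([1,-1,-1])).as_rotvec()).round(1))
E
python3 goto.py -60 0 230
```

```text
t 0.1 stand xyz [-256.5  931.   202.8] F stand [ 0.4  0.8 -0.2] open 85.36215194007502 q [-1.38  0.38  0.02  1.37 -0.01  1.39 -0.05]
shift cm [-55.89 -77.01  -2.58] turn [-0.000e+00  1.000e-01  1.559e+02]invalid input
```

```bash
python3 -m pendant '[{"x":-41,"y":-21,"z":-9,"wx":0,"wy":0,"wz":100,"claw":-1},{"x":-41,"y":-21,"z":-9,"wx":0,"wy":0,"wz":100,"claw":-1},{"x":-41,"y":-21,"z":-9,"wx":0,"wy":0,"wz":100,"claw":-1},{"x":-41,"y":-21,"z":-9,"wx":0,"wy":0,"wz":100,"claw":-1},{"x":-41,"y":-21,"z":-9,"wx":0,"wy":0,"wz":100,"claw":-1},{"x":-41,"y":-21,"z":-9,"wx":0,"wy":0,"wz":100,"claw":-1},{"x":-41,"y":-21,"z":-9,"wx":0,"wy":0,"wz":100,"claw":-1},{"x":-41,"y":-21,"z":-9,"wx":0,"wy":0,"wz":100,"claw":-1},{"x":-41,"y":-21,"z":-9,"wx":0,"wy":0,"wz":100,"claw":-1},{"x":-41,"y":-21,"z":-9,"wx":0,"wy":0,"wz":100,"claw":-1},{"x":-41,"y":-21,"z":-9,"wx":0,"wy":0,"wz":100,"claw":-1},{"x":-41,"y":-21,"z":-9,"wx":0,"wy":0,"wz":100,"claw":-1}]' 60
python3 goto.py -60 0 230
```

```text
clock: 1.3
position: [500.2, 300.1, 293.3]
eef_rot: [[0.418, 0.908, -0.001], [0.908, -0.418, -0.001], [-0.001, -0.0, -1.0]]
contact_force: [0.2, 0.6, -0.3]
opening: -0.0
grip_force: 0.0
t 1.3 stand xyz [ 32.9 571.3 293.3] F stand [ 0.3  0.5 -0.3] open -0.04388198467348323 q [-0.97  0.28  0.5   1.34 -0.13  1.55 -0.92]
shift cm [-52.33  24.73   6.37] turn [ 0.   0.1 55.5]
```

```bash
python3 -m pendant '[{"x":-52.3,"y":24.7,"z":6.4,"wx":0,"wy":0,"wz":55.5,"claw":-1},{"x":-52.3,"y":24.7,"z":6.4,"wx":0,"wy":0,"wz":55.5,"claw":-1},{"x":-52.3,"y":24.7,"z":6.4,"wx":0,"wy":0,"wz":55.5,"claw":-1},{"x":-52.3,"y":24.7,"z":6.4,"wx":0,"wy":0,"wz":55.5,"claw":-1},{"x":-52.3,"y":24.7,"z":6.4,"wx":0,"wy":0,"wz":55.5,"claw":-1},{"x":-52.3,"y":24.7,"z":6.4,"wx":0,"wy":0,"wz":55.5,"claw":-1},{"x":-52.3,"y":24.7,"z":6.4,"wx":0,"wy":0,"wz":55.5,"claw":-1},{"x":-52.3,"y":24.7,"z":6.4,"wx":0,"wy":0,"wz":55.5,"claw":-1},{"x":-52.3,"y":24.7,"z":6.4,"wx":0,"wy":0,"wz":55.5,"claw":-1},{"x":-52.3,"y":24.7,"z":6.4,"wx":0,"wy":0,"wz":55.5,"claw":-1},{"x":-52.3,"y":24.7,"z":6.4,"wx":0,"wy":0,"wz":55.5,"claw":-1},{"x":-52.3,"y":24.7,"z":6.4,"wx":0,"wy":0,"wz":55.5,"claw":-1}]' >/dev/null
python3 goto.py -60 0 164; python3 -c "
from h import *
cap('wrist','w1')"
```

```text
t 2.5 stand xyz [-57.9  -2.5 229. ] F stand [0.9 1.  0.7] open 0.17760633012378652 q [-0.24  0.37  0.92  1.49 -0.3   1.43 -0.7 ]
shift cm [-0.2  -0.25  6.5 ] turn [0.  0.1 0.3]
```

View pics/w1.png

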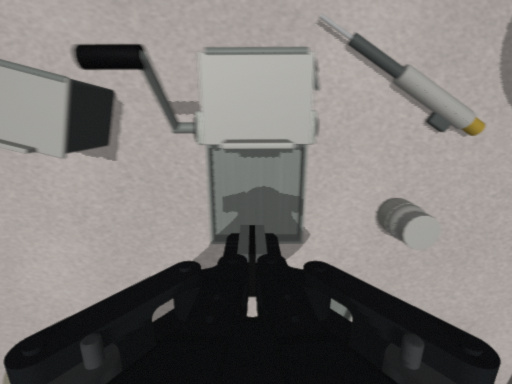

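The wrist view shows the lid square to the tool, spanning (198–312, 48–140), with the tab's top at about (220–298, 145). The lever grip is at (110,57) and the tray sits below the tab. I use these to refine the stand pose.

Run:
```python
from h import *
d=np.load('wrist.npz');f=d['frame'].astype(int)
from scipy.spatial.transform import Rotation as Ro
Rs=Ro.from_euler('z',np.radians(9.8)).as_matrix();S=np.array([565,-268.5,0])
w=lambda u,v,z:(Rs.T@(onz(d,u,v,z)-S)).round(1)
g=f.max(2)
for c in(235,258,280):print('col',c,g[38:60:1,c].tolist(),g[132:160,c].tolist())
print('row80',g[80,190:206].tolist(),g[80,304:322].tolist());print('row146',g[146,212:228].tolist(),g[146,290:306].tolist())
m=(g[40:75,70:145]<55);ys,xs=np.nonzero(m);print('gripbox',xs.min()+70,xs.max()+70,ys.min()+40,ys.max()+40)
print('grip',w((xs.min()+xs.max())/2+70,(ys.min()+ys.max())/2+40,173),'exp 56 113')
```

```text
col 235 [171, 171, 172, 172, 172, 170, 168, 166, 157, 123, 115, 122, 132, 136, 120, 110, 126, 169, 180, 180, 180, 180] [173, 173, 174, 173, 173, 172, 168, 135, 99, 94, 107, 154, 177, 174, 170, 163, 131, 86, 82, 82, 92, 122, 125, 125, 124, 124, 124, 125]
col 258 [165, 164, 164, 166, 168, 166, 163, 161, 149, 118, 115, 122, 133, 131, 118, 111, 131, 170, 178, 179, 179, 179] [173, 172, 172, 173, 174, 171, 164, 126, 97, 94, 113, 160, 178, 174, 169, 160, 126, 86, 82, 81, 81, 81, 81, 82, 84, 98, 122, 125]
col 280 [166, 168, 169, 170, 166, 162, 161, 158, 144, 118, 116, 124, 132, 129, 116, 111, 137, 173, 177, 179, 177, 177] [172, 171, 172, 172, 172, 171, 163, 120, 96, 95, 114, 165, 178, 175, 169, 159, 120, 85, 83, 87, 103, 108, 112, 114, 116, 118, 126, 125]
row80 [173, 174, 172, 171, 169, 167, 167, 165, 165, 170, 169, 175, 177, 180, 180, 180] [175, 176, 175, 175, 175, 174, 174, 162, 152, 145, 131, 117, 114, 127, 141, 155, 166, 171]
row146 [85, 81, 82, 83, 91, 104, 116, 134, 144, 148, 155, 160, 166, 171, 170, 171] [167, 157, 151, 140, 131, 127, 114, 106, 98, 87, 84, 82, 83, 94, 105, 117]
gripbox 76 144 45 69
grip [ 55.5 107.7 173. ] exp 56 113
```

Run:
```python
from h import *
d=np.load('wrist.npz')
from scipy.spatial.transform import Rotation as Ro
Rs=Ro.from_euler('z',np.radians(9.8)).as_matrix();S=np.array([565,-268.5,0])
w=lambda u,v,z:(Rs.T@(onz(d,u,v,z)-S)).round(1)
print('cam',(Rs.T@(d['T'][:3,3]-S)).round(1))
print('tabfront',w(258,148,181),'tabback',w(258,142.5,181),'tabL',w(219,145.5,181),'tabR',w(297,145.5,181))
print('lidback',w(258,54.3,144),'lidL',w(199.5,80,144),'lidR',w(312.5,80,144),'hinge barrel back',w(258,46.5,140),'gripends',w(76,57,173),w(144,57,173))
```

```text
cam [ 11.2  -2.  398.8]
tabfront [-12.8  -7.2 181. ] tabback [ -8.3  -7.2 181. ] tabL [-10.9  24.4 181. ] tabR [-10.6 -39.  181. ]
lidback [ 64.   -7.2 144. ] lidL [ 43.   44.6 144. ] lidR [ 43.5 -56.  144. ] hinge barrel back [ 71.1  -7.3 140. ] gripends [ 55.4 133.9 173. ] [ 55.7  81.4 173. ]
```

```bash
echo "566 -274.4" > stand.txt; python3 goto.py -38 0 162
python3 -m pendant '[{"x":0,"y":0.4,"z":5,"wx":0,"wy":0,"wz":0.3,"claw":-1},{"x":0,"y":0.4,"z":6.6,"wx":0,"wy":0,"wz":0.3,"claw":-1},{"x":1.9,"y":0.4,"z":6.7,"wx":0,"wy":0,"wz":0.3,"claw":-1},{"x":1.9,"y":0.4,"z":6.7,"wx":0,"wy":0,"wz":0.3,"claw":-1},{"x":1.9,"y":0.4,"z":6.7,"wx":0,"wy":0,"wz":0.3,"claw":-1}]' >/dev/null
python3 goto.py -28 0 162
```

```text
t 2.55 stand xyz [-60.3  -0.6 228.5] F stand [-4.6  0.1 -0.7] open -0.16358512865889907 q [-0.23  0.38  0.93  1.48 -0.3   1.43 -0.7 ]
shift cm [ 2.25 -0.08  6.64] turn [ 0.2  0.2 -0. ]
t 3.05 stand xyz [-36.8   3.2 162.5] F stand [-0.8 -0.1  0.7] open 0.12105832319146366 q [-0.21  0.45  0.88  1.54 -0.36  1.32 -0.68]
shift cm [0.88 0.32 0.05] turn [0.  0.1 0.2]
```

```bash
python3 -m pendant '[{"x":0.5,"y":0.3,"z":0,"wx":0,"wy":0,"wz":0,"claw":-1},{"x":0.9,"y":0.3,"z":0,"wx":0,"wy":0,"wz":0,"claw":-1},{"x":1.0,"y":0.3,"z":0,"wx":0,"wy":0,"wz":0,"claw":-1},{"x":1.0,"y":0.3,"z":0,"wx":0,"wy":0,"wz":0,"claw":-1}]' >/dev/null
python3 goto.py
python3 -m pendant '[{"x":0.2,"y":0,"z":0,"wx":0,"wy":0,"wz":0,"claw":-1},{"x":0.3,"y":0,"z":0,"wx":0,"wy":0,"wz":0,"claw":-1},{"x":0.3,"y":0,"z":0,"wx":0,"wy":0,"wz":0,"claw":-1}]' >/dev/null
python3 goto.py
```

```text
t 3.45 stand xyz [-2.650e+01  1.000e-01  1.628e+02] F stand [ 0.6 -0.4 -1.3] open -0.03076459023317778 q [-0.2   0.48  0.88  1.51 -0.37  1.33 -0.69]
t 3.75 stand xyz [-23.5   0.2 162.7] F stand [-0.5  0.4 -0.3] open -0.4249135944191898 q [-0.2   0.48  0.87  1.51 -0.38  1.33 -0.69]
```

```bash
python3 -m pendant '[{"x":0.2,"y":0,"z":0,"wx":0,"wy":0,"wz":0,"claw":-1},{"x":0.2,"y":0,"z":0,"wx":0,"wy":0,"wz":0,"claw":-1}]' >/dev/null
python3 goto.py
python3 -m pendant '[{"x":0.2,"y":0,"z":0,"wx":0,"wy":0,"wz":0,"claw":-1},{"x":0.2,"y":0,"z":0,"wx":0,"wy":0,"wz":0,"claw":-1}]' >/dev/null
python3 goto.py
python3 -m pendant '[{"x":0.2,"y":0,"z":0,"wx":0,"wy":0,"wz":0,"claw":-1},{"x":0.2,"y":0,"z":0,"wx":0,"wy":0,"wz":0,"claw":-1}]' >/dev/null
python3 goto.py
```

```text
t 3.95 stand xyz [-21.4   0.3 162.7] F stand [-0.   0.3  0. ] open 0.09738371131342438 q [-0.2   0.49  0.87  1.5  -0.38  1.33 -0.69]
t 4.15 stand xyz [-19.4   0.3 162.6] F stand [-0.5 -0.9  0.4] open 0.3004988753343489 q [-0.2   0.49  0.87  1.5  -0.38  1.33 -0.69]
t 4.35 stand xyz [-17.4   0.3 162.6] F stand [ 0.  -0.6  0.5] open 0.3395659702106902 q [-0.2   0.49  0.87  1.49 -0.38  1.33 -0.69]
```

```bash
python3 -m pendant '[{"x":0.2,"y":0,"z":0,"wx":0,"wy":0,"wz":0,"claw":-1},{"x":0.2,"y":0,"z":0,"wx":0,"wy":0,"wz":0,"claw":-1}]' >/dev/null
python3 goto.py
python3 -m pendant '[{"x":0.2,"y":0,"z":0,"wx":0,"wy":0,"wz":0,"claw":-1},{"x":0.2,"y":0,"z":0,"wx":0,"wy":0,"wz":0,"claw":-1}]' >/dev/null
python3 goto.py
python3 -c "
from h import *
d=cap('wrist')
cv2.imwrite('pics/w2.png',cv2.resize(d['frame'][:300,120:420],None,fx=2,fy=2)[:,:,::-1])"
```

```text
t 4.55 stand xyz [-15.4   0.3 162.6] F stand [0.4 0.  0.7] open 0.12495002373640583 q [-0.19  0.5   0.87  1.49 -0.38  1.34 -0.69]
t 4.75 stand xyz [-13.4   0.3 162.6] F stand [-0.1  1.2 -0.3] open 0.25487770594953824 q [-0.19  0.5   0.87  1.48 -0.39  1.34 -0.69]
```

View pics/w2.png

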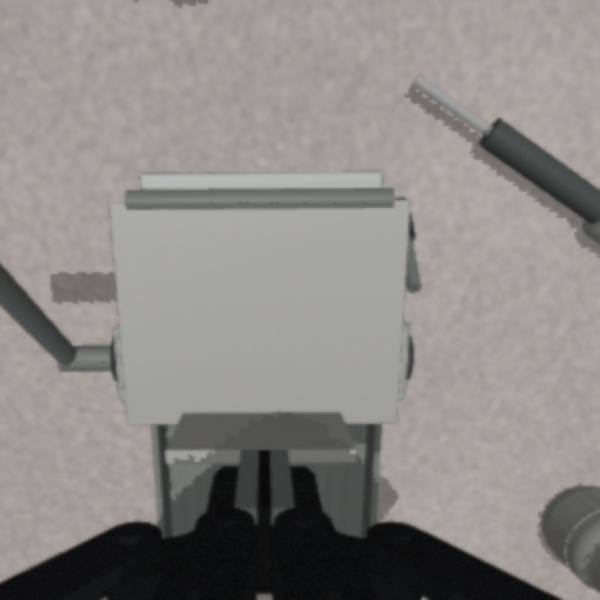

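The lid is still shut. The tab's top bar is at crop rows 450–462, and the fingertips at crop (245–290, 450) reach over it with no force felt. I check the heights by casting rays.

Run:
```python
from h import *
d=np.load('wrist.npz')
from scipy.spatial.transform import Rotation as Ro
Rs=Ro.from_euler('z',np.radians(9.8)).as_matrix();S=np.array([566,-274.4,0])
w=lambda u,v,z:(Rs.T@(onz(d,120+u/2,v/2,z)-S)).round(1)
print('cam',(Rs.T@(d['T'][:3,3]-S)).round(1))
print('tabtop back/front',w(200,450,181),w(200,462,181),'L/R',w(165,456,181),w(356,456,181))
print('tip at row450 z162,181,200',w(265,450,162),w(265,450,181),w(265,450,200),'finger x extents',w(245,480,181),w(290,480,181))
print('lid back',w(200,205,144),w(112,210,144),w(410,210,144),'plate front',w(140,423,144))
T=np.eye(4);s=status.sense();R=np.array(s['eef_rot']);p=np.array(s['position'])
for q in[(0,0,0),(11,0,0),(0,0,-19),(11,0,-19),(-11,0,0)]:print(q,proj(d,p+R@np.array(q)).round(1)*2-[240,0])
```

```text
cam [ 55.4   0.6 332.6]
tabtop back/front [ -8.  20. 181.] [-12.1  20.  181. ] L/R [-10.1  30.8 181. ] [ -9.9 -28.1 181. ]
tip at row450 z162,181,200 [-1.59e+01 -1.00e-01  1.62e+02] [ -8.  -0. 181.] [-1.e-01  0.e+00  2.e+02] finger x extents [-18.1   6.2 181. ] [-18.1  -7.9 181. ]
lid back [ 65.3  22.  144. ] [ 63.6  51.8 144. ] [ 63.9 -48.8 144. ] plate front [-12.7  46.9 144. ]
(0, 0, 0) [264.  444.2]
(11, 0, 0) [264.  413.8]
(0, 0, -19) [264.  467.4]
(11, 0, -19) [264. 434.]
(-11, 0, 0) [264.  473.6]
```

```bash
python3 - <<'E'
from h import *
d=np.load('wrist.npz');g=d['frame'].max(2)
print('rows 218-256 cols 236..272 step 2')
for r in range(202,258,2):print(r,g[r,226:284:2].tolist())
E
python3 goto.py
```

```text
rows 218-256 cols 236..272 step 2
202 [160, 160, 161, 161, 160, 161, 160, 159, 160, 160, 160, 161, 160, 161, 160, 161, 161, 159, 160, 160, 160, 160, 160, 160, 160, 160, 161, 160, 160]
204 [160, 159, 160, 160, 160, 160, 161, 160, 160, 160, 159, 160, 160, 161, 159, 160, 160, 158, 160, 160, 159, 160, 160, 159, 160, 160, 160, 160, 160]
206 [123, 124, 124, 124, 124, 124, 124, 124, 124, 125, 123, 123, 124, 122, 123, 114, 109, 97, 97, 97, 108, 111, 112, 111, 111, 111, 111, 112, 112]
208 [89, 90, 90, 90, 90, 90, 89, 90, 89, 90, 90, 89, 88, 81, 82, 83, 88, 81, 80, 80, 82, 82, 84, 88, 88, 90, 90, 90, 90]
210 [91, 90, 90, 91, 92, 89, 90, 91, 89, 88, 82, 87, 84, 81, 82, 80, 81, 81, 81, 81, 82, 81, 81, 81, 82, 84, 88, 89, 90]
212 [90, 91, 91, 91, 91, 91, 91, 91, 91, 85, 82, 81, 82, 82, 82, 82, 82, 82, 82, 81, 82, 81, 80, 82, 83, 82, 81, 81, 82]
214 [91, 91, 90, 91, 92, 91, 91, 85, 82, 82, 82, 82, 82, 82, 82, 82, 82, 81, 82, 82, 82, 82, 83, 81, 82, 82, 82, 81, 81]
216 [90, 91, 92, 91, 89, 92, 91, 84, 82, 82, 83, 83, 82, 82, 82, 82, 82, 82, 83, 82, 82, 82, 82, 83, 81, 82, 82, 82, 81]
218 [92, 91, 9
[... 1879 characters left out ...]
 64, 63, 65, 63, 45, 13, 10, 15, 56, 63, 63, 62, 62, 45, 17, 14, 15, 15, 14, 17, 75, 80]
250 [14, 14, 12, 14, 11, 18, 57, 63, 63, 64, 63, 46, 12, 12, 9, 57, 65, 63, 62, 63, 46, 16, 18, 10, 15, 10, 15, 67, 81]
252 [17, 15, 10, 12, 13, 20, 58, 63, 64, 63, 63, 44, 10, 11, 14, 55, 63, 63, 63, 62, 55, 18, 12, 11, 17, 14, 14, 44, 81]
254 [14, 16, 8, 13, 13, 13, 27, 53, 72, 79, 80, 49, 18, 13, 17, 67, 78, 78, 71, 42, 23, 10, 13, 17, 14, 14, 14, 27, 79]
256 [16, 13, 13, 8, 11, 16, 10, 13, 18, 49, 82, 56, 18, 18, 20, 74, 79, 38, 17, 13, 15, 14, 13, 12, 16, 14, 11, 15, 53]
t 4.8 stand xyz [-13.5   0.2 162.7] F stand [ 0.  -0.4  0.1] open 0.1481380073450485 q [-0.19  0.5   0.87  1.48 -0.39  1.34 -0.69]
```

```bash
python3 -m pendant '[{"x":0.2,"y":0,"z":0,"wx":0,"wy":0,"wz":0,"claw":-1},{"x":0.2,"y":0,"z":0,"wx":0,"wy":0,"wz":0,"claw":-1}]' >/dev/null
python3 goto.py
python3 -m pendant '[{"x":0.2,"y":0,"z":0,"wx":0,"wy":0,"wz":0,"claw":-1},{"x":0.2,"y":0,"z":0,"wx":0,"wy":0,"wz":0,"claw":-1}]' >/dev/null
python3 goto.py
python3 - <<'E'
from h import *
d=cap('wrist');g=d['frame'].max(2)
for c in(190,208,228,246,258,285):print(c,g[196:240,c].tolist())
d=cap('scene');cv2.imwrite('pics/s2.png',cv2.resize(d['frame'][105:235,110:270],None,fx=4.5,fy=4.5,interpolation=cv2.INTER_CUBIC)[:,:,::-1])
E
```

```text
t 5.0 stand xyz [-11.4   0.3 162.7] F stand [-0.5  0.6 -0.5] open -0.21317461546571462 q [-0.19  0.5   0.87  1.48 -0.39  1.34 -0.69]
t 5.2 stand xyz [ -9.4   0.3 162.6] F stand [-0.   0.4 -0.7] open -0.13480205478829238 q [-0.19  0.51  0.87  1.47 -0.39  1.34 -0.7 ]
190 [162, 161, 161, 160, 161, 161, 160, 161, 161, 161, 160, 160, 160, 160, 160, 160, 160, 160, 159, 161, 161, 148, 162, 167, 170, 169, 165, 164, 164, 164, 165, 166, 168, 168, 169, 167, 164, 165, 164, 164, 161, 161, 159, 160]
208 [161, 161, 161, 160, 162, 161, 162, 161, 160, 160, 160, 159, 160, 160, 160, 159, 160, 161, 159, 157, 151, 114, 102, 99, 94, 91, 92, 92, 90, 92, 86, 83, 81, 82, 86, 103, 109, 110, 108, 108, 107, 106, 118, 118]
228 [161, 161, 160, 160, 161, 161, 160, 160, 160, 160, 160, 159, 160, 160, 154, 124, 94, 90, 90, 92, 91, 91, 90, 89, 90, 86, 84, 82, 81, 82, 81, 83, 82, 82, 87, 105, 108, 109, 102, 74, 41, 20, 13, 14]
246 [161, 161, 161, 161, 161, 161, 161, 160, 161, 160, 160, 156, 131, 126, 120, 97, 81, 81, 83, 81, 82, 80, 83, 82, 81, 81, 81, 81, 79, 65, 62, 64, 62, 63, 62, 62, 64, 64, 64, 64, 63, 63, 62, 62]
258 [160, 160, 161, 161, 161, 160, 160, 159, 160, 160, 159, 151, 115, 108, 108, 94, 82, 80, 82, 83, 81, 81, 81, 82, 82, 82, 81, 81, 78, 65, 63, 63, 61, 63, 64, 63, 63, 64, 64, 64, 63, 63, 64, 62]
285 [160, 162, 161, 159, 161, 161, 160, 160, 159, 160, 160, 160, 160, 159, 151, 110, 91, 87, 82, 82, 81, 81, 81, 82, 82, 81, 84, 82, 82, 82, 81, 82, 83, 83, 91, 105, 111, 111, 110, 110, 106, 88, 82, 80]
```

View pics/s2.png

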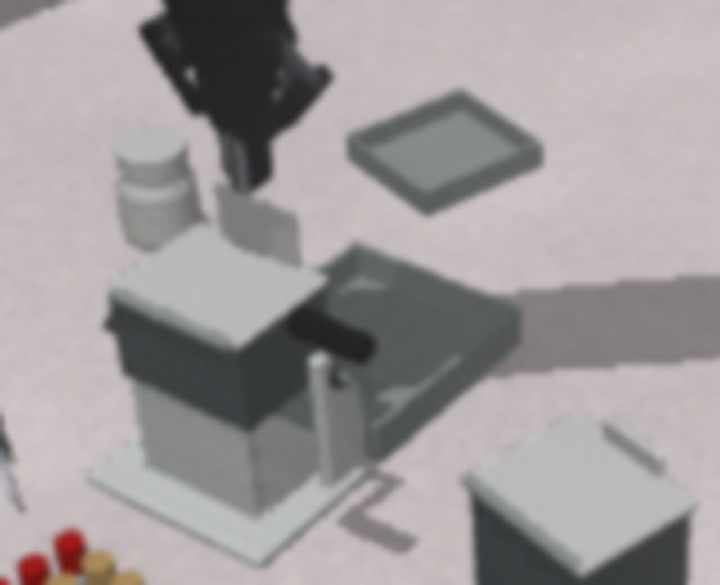

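Run:
```python
from h import *
d=np.load('scene.npz');s=status.sense();R=np.array(s['eef_rot']);p=np.array(s['position'])
for q in[(0,0,0),(11,0,0),(-11,0,0),(0,14,0),(0,-14,0),(0,0,-19),(0,0,-40)]:print(q,(4.5*(proj(d,p+R@np.array(q))-[110,105])).round(0))
Rs=np.array([[.9854,-.1702,0],[.1702,.9854,0],[0,0,1]]);S=np.array([566,-274.4,0])
for n,q in dict(tabL=(-9,30,181),tabR=(-9,-30,181),baseL=(-9,30,144),baseR=(-9,-30,144),hL=(66,51,144),hR=(66,-51,144),lidFL=(-14,51,144),lidFR=(-14,-51,144),grip=(56,113,173)).items():
  print(n,(4.5*(proj(d,S+Rs@np.array(q))-[110,105])).round(0))
```

```text
(0, 0, 0) [252. 223.]
(11, 0, 0) [239. 232.]
(-11, 0, 0) [265. 215.]
(0, 14, 0) [234. 216.]
(0, -14, 0) [270. 231.]
(0, 0, -19) [249. 196.]
(0, 0, -40) [245. 166.]
tabL [287. 214.]
tabR [210. 182.]
baseL [293. 267.]
baseR [217. 233.]
hL [233. 343.]
hR [101. 282.]
lidFL [326. 274.]
lidFR [196. 218.]
grip [325. 331.]
```

Tip and tab do not touch, although the TCP reads inside the tab. Both views put the visible fingertip at scene crop (248,190), just above the tab's top edge, so the tips are about 30 mm higher than the nominal TCP. I back off, go lower and feel again.

```bash
python3 -m pendant '[{"x":-3.0,"y":0,"z":0,"wx":0,"wy":0,"wz":0,"claw":-1},{"x":-3.0,"y":0,"z":0,"wx":0,"wy":0,"wz":0,"claw":-1},{"x":-3.0,"y":0,"z":2.7,"wx":0,"wy":0,"wz":0,"claw":-1},{"x":-3.0,"y":0,"z":2.7,"wx":0,"wy":0,"wz":0,"claw":-1}]' >/dev/null
python3 goto.py
python3 - <<'E'
from h import *
d=cap('scene');w=cap('wrist')
A=cv2.resize(d['frame'][115:185,130:210],None,fx=7,fy=7,interpolation=cv2.INTER_CUBIC)
B=w['frame'][130:290,150:350];C=np.zeros((490,780,3),np.uint8);C[:,:560]=A;C[:160,565:765]=B
cv2.imwrite('pics/c3.png',C[:,:,::-1])
E
```

```text
t 5.7 stand xyz [-40.8   1.6 133.2] F stand [ 0.3 -0.1  0.3] open -0.2941046399575263 q [-0.2   0.48  0.87  1.58 -0.38  1.26 -0.66]
```

View pics/c3.png

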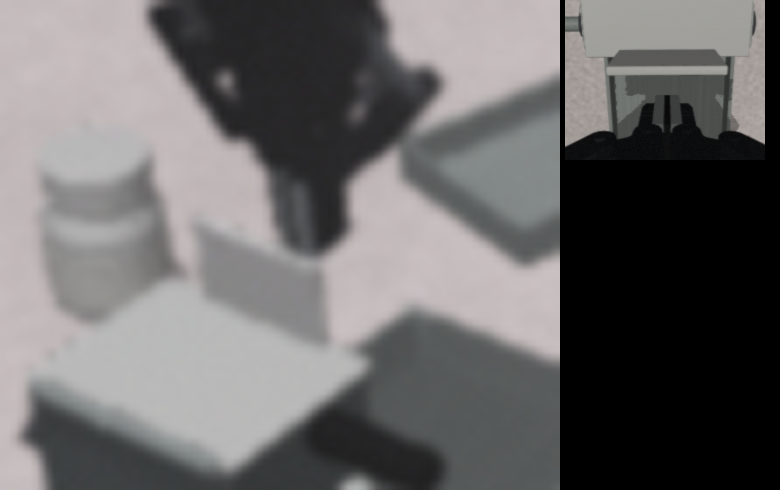

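The visible tip end is clear of the tab, at scene crop (345,238), which is full-frame (179.3,149). The wrist inset shows the tips at (667,97). I solve for the tip's true height below the flange.

Run:
```python
from h import *
d=np.load('scene.npz');w=np.load('wrist.npz');s=status.sense();R=np.array(s['eef_rot']);p=np.array(s['position'])
for z in(0,-10,-20,-30,-40):
  print(z,[(7*(proj(d,p+R@np.array(q))-[130,115])).round(0).tolist() for q in[(0,0,z),(11,0,z),(0,-10,z),(11,-10,z),(-11,-10,z)]], 'wrist',[proj(w,p+R@np.array(q)).round(1).tolist() for q in[(0,0,z),(11,0,z),(0,10,z)]])
g=w['frame'].max(2);print(g[215:235,258].tolist());print(g[245,225:280].tolist())
```

```text
0 [[312.0, 299.0], [293.0, 312.0], [332.0, 307.0], [313.0, 321.0], [350.0, 294.0]] wrist [[252.9, 221.8], [252.9, 206.5], [267.5, 221.8]]
-10 [[310.0, 278.0], [291.0, 291.0], [329.0, 286.0], [310.0, 300.0], [348.0, 273.0]] wrist [[252.9, 227.7], [252.9, 211.6], [268.4, 227.7]]
-20 [[307.0, 256.0], [288.0, 270.0], [327.0, 265.0], [308.0, 278.0], [346.0, 251.0]] wrist [[252.9, 234.2], [253.0, 217.3], [269.4, 234.2]]
-30 [[305.0, 235.0], [286.0, 248.0], [325.0, 243.0], [306.0, 256.0], [344.0, 230.0]] wrist [[253.0, 241.6], [253.0, 223.8], [270.4, 241.6]]
-40 [[303.0, 213.0], [283.0, 226.0], [323.0, 221.0], [303.0, 234.0], [342.0, 208.0]] wrist [[253.0, 250.0], [253.1, 231.1], [271.7, 250.0]]
[82, 83, 82, 82, 82, 82, 81, 81, 81, 78, 64, 62, 62, 64, 62, 62, 62, 63, 61, 62]
[43, 23, 22, 19, 22, 21, 21, 16, 21, 20, 18, 18, 27, 53, 62, 62, 64, 64, 63, 62, 63, 63, 60, 45, 21, 10, 15, 12, 10, 14, 34, 57, 62, 62, 63, 63, 63, 61, 62, 63, 61, 38, 23, 20, 19, 21, 16, 21, 18, 20, 18, 18, 20, 29, 66]
```

Both views agree that the real tips end about 31 mm short of the reported TCP, so the tip is now at z≈164, the height I want. I advance to contact.

```bash
python3 -m pendant '[{"x":0.8,"y":0.1,"z":0,"wx":0,"wy":0,"wz":0,"claw":-1},{"x":1.2,"y":0.1,"z":0,"wx":0,"wy":0,"wz":0,"claw":-1},{"x":1.2,"y":0.1,"z":0,"wx":0,"wy":0,"wz":0,"claw":-1}]' >/dev/null
python3 goto.py
python3 -m pendant '[{"x":0.2,"y":0,"z":0,"wx":0,"wy":0,"wz":0,"claw":-1},{"x":0.2,"y":0,"z":0,"wx":0,"wy":0,"wz":0,"claw":-1}]' >/dev/null
python3 goto.py
python3 -m pendant '[{"x":0.2,"y":0,"z":0,"wx":0,"wy":0,"wz":0,"claw":-1},{"x":0.2,"y":0,"z":0,"wx":0,"wy":0,"wz":0,"claw":-1}]' >/dev/null
python3 goto.py
```

```text
t 6.1 stand xyz [-26.3  -0.8 136.2] F stand [-0.7  0.6 -0. ] open -0.1964724420545527 q [-0.19  0.5   0.86  1.55 -0.39  1.28 -0.67]
t 6.3 stand xyz [-25.4  -0.9 135.8] F stand [ 0.1 -1.2 -1.4] open -0.2535014066801588 q [-0.19  0.5   0.86  1.55 -0.39  1.28 -0.67]
t 6.5 stand xyz [-24.1  -1.  135.7] F stand [-2.2  0.2  1.3] open -0.07490031637719696 q [-0.19  0.5   0.86  1.54 -0.39  1.28 -0.67]
```

```bash
python3 -m pendant '[{"x":0.3,"y":0,"z":0,"wx":0,"wy":0,"wz":0,"claw":-1},{"x":0.55,"y":0,"z":-0.37,"wx":0,"wy":0,"wz":0,"claw":-1},{"x":0.7,"y":0,"z":-0.74,"wx":0,"wy":0,"wz":0,"claw":-1},{"x":0.9,"y":0,"z":-1.1,"wx":0,"wy":0,"wz":0,"claw":-1},{"x":1.1,"y":0,"z":-1.46,"wx":0,"wy":0,"wz":0,"claw":-1},{"x":1.3,"y":0,"z":-1.8,"wx":0,"wy":0,"wz":0,"claw":-1},{"x":1.55,"y":0,"z":-2.12,"wx":0,"wy":0,"wz":0,"claw":-1}]' >/dev/null
python3 goto.py
python3 - <<'E'
from h import *
d=cap('scene')
A=cv2.resize(d['frame'][105:205,120:240],None,fx=4,fy=4,interpolation=cv2.INTER_CUBIC)
w=cap('wrist');C=np.zeros((400,780,3),np.uint8);C[:,:480]=A;C[:300,480:780]=w['frame'][:300,100:400]
cv2.imwrite('pics/s4.png',C[:,:,::-1])
E
```

```text
t 7.2 stand xyz [-13.1  -1.2 156.8] F stand [-19.1   6.6  11.6] open 0.19195936133827737 q [-0.19  0.51  0.86  1.48 -0.39  1.34 -0.69]
```

View pics/s4.png

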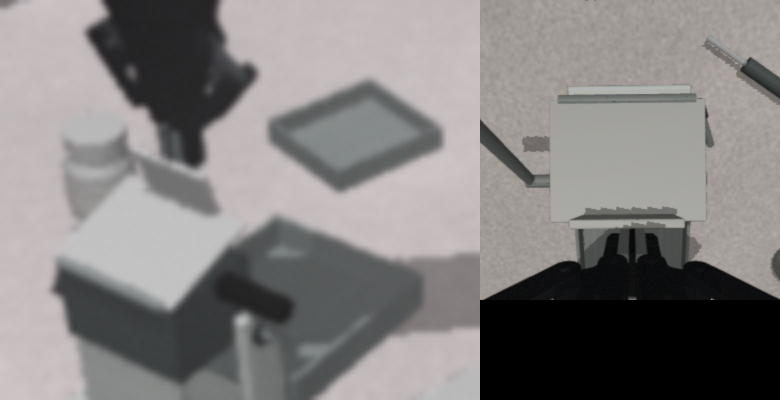

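The lid is lifting: its front edge is raised in the scene crop at (135–240, 180–230), and the tip is held against the tab. The inward push is too strong at 19 N, so I carry on along the arc with less preload.

```bash
python3 -m pendant '[{"x":0.1,"y":0,"z":-0.4,"wx":0,"wy":0,"wz":0,"claw":-1},{"x":0.27,"y":0,"z":-0.72,"wx":0,"wy":0,"wz":0,"claw":-1},{"x":0.55,"y":0,"z":-1.02,"wx":0,"wy":0,"wz":0,"claw":-1},{"x":0.85,"y":0,"z":-1.31,"wx":0,"wy":0,"wz":0,"claw":-1},{"x":1.17,"y":0,"z":-1.58,"wx":0,"wy":0,"wz":0,"claw":-1},{"x":1.5,"y":0,"z":-1.84,"wx":0,"wy":0,"wz":0,"claw":-1}]' >/dev/null
python3 goto.py
```

```text
t 7.9 stand xyz [  4.9  -1.  176.2] F stand [-9.9  3.9 10.5] open 0.4025712427577457 q [-0.18  0.53  0.86  1.41 -0.4   1.38 -0.71]
```

```bash
python3 -m pendant '[{"x":0.35,"y":0,"z":-0.25,"wx":0,"wy":0,"wz":0,"claw":-1},{"x":0.7,"y":0,"z":-0.46,"wx":0,"wy":0,"wz":0,"claw":-1},{"x":1.05,"y":0,"z":-0.67,"wx":0,"wy":0,"wz":0,"claw":-1},{"x":1.42,"y":0,"z":-0.85,"wx":0,"wy":0,"wz":0,"claw":-1},{"x":1.8,"y":0,"z":-1.02,"wx":0,"wy":0,"wz":0,"claw":-1},{"x":2.2,"y":0,"z":-1.17,"wx":0,"wy":0,"wz":0,"claw":-1},{"x":2.6,"y":0,"z":-1.29,"wx":0,"wy":0,"wz":0,"claw":-1},{"x":3.0,"y":0,"z":-1.4,"wx":0,"wy":0,"wz":0,"claw":-1}]' >/dev/null
python3 goto.py
```

```text
t 8.7 stand xyz [ 37.3  -0.9 192.3] F stand [-5.2  5.4 16.8] open -0.263435235652714 q [-0.16  0.58  0.85  1.31 -0.43  1.44 -0.74]
```

```bash
python3 -m pendant '[{"x":0.4,"y":0,"z":-0.09,"wx":0,"wy":0,"wz":0,"claw":-1},{"x":0.82,"y":0,"z":-0.16,"wx":0,"wy":0,"wz":0,"claw":-1},{"x":1.23,"y":0,"z":-0.2,"wx":0,"wy":0,"wz":0,"claw":-1},{"x":1.64,"y":0,"z":-0.23,"wx":0,"wy":0,"wz":0,"claw":-1},{"x":2.05,"y":0,"z":-0.23,"wx":0,"wy":0,"wz":0,"claw":-1},{"x":2.47,"y":0,"z":-0.22,"wx":0,"wy":0,"wz":0,"claw":-1},{"x":2.88,"y":0,"z":-0.18,"wx":0,"wy":0,"wz":0,"claw":-1},{"x":3.3,"y":0,"z":-0.12,"wx":0,"wy":0,"wz":0,"claw":-1}]' >/dev/null
python3 goto.py
```

```text
t 9.5 stand xyz [ 72.8  -0.5 194.3] F stand [ 1.6  2.1 15.5] open -0.016586482135820597 q [-0.14  0.64  0.83  1.21 -0.46  1.47 -0.76]
```

```bash
python3 -m pendant '[{"x":0.4,"y":0,"z":0.09,"wx":0,"wy":0,"wz":0,"claw":-1},{"x":0.8,"y":0,"z":0.2,"wx":0,"wy":0,"wz":0,"claw":-1},{"x":1.2,"y":0,"z":0.35,"wx":0,"wy":0,"wz":0,"claw":-1},{"x":1.6,"y":0,"z":0.5,"wx":0,"wy":0,"wz":0,"claw":-1},{"x":2.0,"y":0,"z":0.65,"wx":0,"wy":0,"wz":0,"claw":-1},{"x":2.4,"y":0,"z":0.85,"wx":0,"wy":0,"wz":0,"claw":-1},{"x":2.8,"y":0,"z":1.05,"wx":0,"wy":0,"wz":0,"claw":-1},{"x":3.15,"y":0,"z":1.25,"wx":0,"wy":0,"wz":0,"claw":-1}]' >/dev/null
python3 goto.py
python3 -m pendant '[{"x":-1,"y":0,"z":-3,"wx":0,"wy":0,"wz":0,"claw":-1},{"x":-2,"y":0,"z":-6,"wx":0,"wy":0,"wz":0,"claw":-1},{"x":-2,"y":0,"z":-6,"wx":0,"wy":0,"wz":0,"claw":-1}]' >/dev/null
python3 goto.py 105 113 150
python3 - <<'E'
from h import *
d=cap('scene')
A=cv2.resize(d['frame'][105:205,120:240],None,fx=4,fy=4,interpolation=cv2.INTER_CUBIC)
w=cap('wrist');C=np.zeros((400,780,3),np.uint8);C[:,:480]=A;C[:300,480:780]=w['frame'][:300,50:350]
cv2.imwrite('pics/s5.png',C[:,:,::-1])
E
```

```text
t 10.3 stand xyz [ 1.084e+02 -1.000e-01  1.852e+02] F stand [11.8  2.4 25.8] open 0.1402650125627598 q [-0.11  0.7   0.81  1.13 -0.49  1.48 -0.79]
t 10.6 stand xyz [ 81.4  -2.7 243.5] F stand [-0.6 -0.5  0.8] open 0.2992449583617311 q [-0.11  0.64  0.83  1.09 -0.46  1.58 -0.79]
shift cm [  2.32 -11.61   9.31] turn [ 0.3 -0.3  0.1]
```

View pics/s5.png

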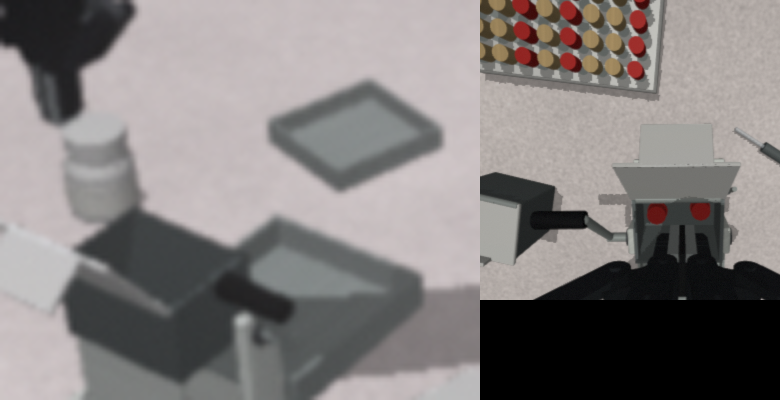

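The lid is snapped fully back, as seen in the wrist inset at (615–740, 125–195). Both red caps are visible in the level box at inset (657,213) and (700,211). The lever grip is at (560,220). Now I go behind the grip.

```bash
python3 -m pendant '[{"x":1.8,"y":-4,"z":0,"wx":0,"wy":0,"wz":0,"claw":-1},{"x":1.8,"y":-8,"z":0,"wx":0,"wy":0,"wz":0,"claw":-1},{"x":1.8,"y":-12,"z":0,"wx":0,"wy":0,"wz":0,"claw":-1},{"x":1.8,"y":-12,"z":4,"wx":0,"wy":0,"wz":0,"claw":-1},{"x":1.8,"y":-12,"z":8,"wx":0,"wy":0,"wz":0,"claw":-1},{"x":1.8,"y":-12,"z":10.9,"wx":0,"wy":0,"wz":0,"claw":-1},{"x":1.8,"y":-12,"z":10.9,"wx":0,"wy":0,"wz":0,"claw":-1},{"x":1.8,"y":-12,"z":10.9,"wx":0,"wy":0,"wz":0,"claw":-1}]' >/dev/null
python3 goto.py 72 117 134
```

```text
t 11.5 stand xyz [ 98.8 119.8 128.6] F stand [-0.5 -0.1  1.2] open -0.1454731847454957 q [-0.36  0.61  0.81  1.4  -0.44  1.32 -0.92]
shift cm [-2.69  0.27 -0.54] turn [-0.   0.1  0.2]
```

```bash
python3 -m pendant '[{"x":-0.8,"y":0.2,"z":0,"wx":0,"wy":0,"wz":0,"claw":-1},{"x":-1.6,"y":0.2,"z":0,"wx":0,"wy":0,"wz":0,"claw":-1},{"x":-2.2,"y":0.2,"z":0,"wx":0,"wy":0,"wz":0,"claw":-1},{"x":-2.7,"y":0.2,"z":0,"wx":0,"wy":0,"wz":0,"claw":-1},{"x":-3.2,"y":0.2,"z":0,"wx":0,"wy":0,"wz":0,"claw":-1},{"x":-3.5,"y":0.2,"z":0,"wx":0,"wy":0,"wz":0,"claw":-1}]' >/dev/null
python3 goto.py
python3 - <<'E'
from h import *
w=cap('wrist');g=w['frame'].max(2)
cv2.imwrite('pics/w6.png',w['frame'][:,:,::-1])
E
```

```text
t 12.1 stand xyz [ 64.1 117.4 129.7] F stand [ 2.2 -0.3  1.8] open 0.18064495960413232 q [-0.39  0.54  0.84  1.5  -0.41  1.28 -0.91]
```

View pics/w6.png

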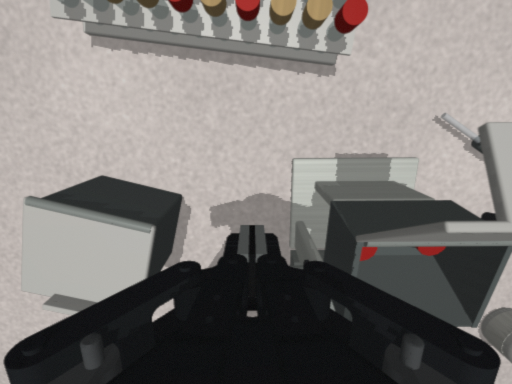

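The force is 2.2 N, so the finger is behind the grip and both caps are in the box at (370,252) and (430,250). I keep pushing until the box falls over.

```bash
python3 -m pendant '[{"x":-0.9,"y":0,"z":0,"wx":0,"wy":0,"wz":0,"claw":-1},{"x":-1.8,"y":0,"z":0,"wx":0,"wy":0,"wz":0,"claw":-1},{"x":-2.7,"y":0,"z":0,"wx":0,"wy":0,"wz":0,"claw":-1},{"x":-3.6,"y":0,"z":0,"wx":0,"wy":0,"wz":0,"claw":-1},{"x":-4.5,"y":0,"z":0,"wx":0,"wy":0,"wz":0,"claw":-1},{"x":-5.4,"y":0,"z":0,"wx":0,"wy":0,"wz":0,"claw":-1},{"x":-6.3,"y":0,"z":0,"wx":0,"wy":0,"wz":0,"claw":-1}]' >/dev/null
python3 goto.py
python3 -m pendant '[{"x":-0.9,"y":0,"z":0,"wx":0,"wy":0,"wz":0,"claw":-1},{"x":-1.8,"y":0,"z":0,"wx":0,"wy":0,"wz":0,"claw":-1},{"x":-2.7,"y":0,"z":0,"wx":0,"wy":0,"wz":0,"claw":-1},{"x":-3.6,"y":0,"z":0,"wx":0,"wy":0,"wz":0,"claw":-1},{"x":-3.8,"y":0,"z":0,"wx":0,"wy":0,"wz":0,"claw":-1},{"x":-3.8,"y":0,"z":0,"wx":0,"wy":0,"wz":0,"claw":-1},{"x":-3.8,"y":0,"z":0,"wx":0,"wy":0,"wz":0,"claw":-1},{"x":-3.8,"y":0,"z":0,"wx":0,"wy":0,"wz":0,"claw":-1},{"x":-3.8,"y":0,"z":0,"wx":0,"wy":0,"wz":0,"claw":-1},{"x":-3.8,"y":0,"z":0,"wx":0,"wy":0,"wz":0,"claw":-1}]' >/dev/null
python3 goto.py
```

```text
t 12.85 stand xyz [-1.000e-01  1.172e+02  1.288e+02] F stand [ 1.2 -0.2 -0.1] open 0.2299712810184243 q [-0.45  0.41  0.88  1.67 -0.34  1.22 -0.89]
t 13.85 stand xyz [-36.9 117.1 128.9] F stand [-0.8  0.7  0.1] open 0.22435505424367605 q [-0.49  0.33  0.91  1.76 -0.28  1.19 -0.89]
```

Now I retreat upwards and to the side, wait a moment and look.

```bash
python3 -m pendant '[{"x":2,"y":0,"z":-4,"wx":0,"wy":0,"wz":0,"claw":-1},{"x":4,"y":0,"z":-8,"wx":0,"wy":0,"wz":0,"claw":-1},{"x":4,"y":-5,"z":-12,"wx":0,"wy":0,"wz":0,"claw":-1},{"x":4,"y":-10,"z":-16,"wx":0,"wy":0,"wz":0,"claw":-1},{"x":4,"y":-15,"z":-16,"wx":0,"wy":0,"wz":0,"claw":-1},{"x":4,"y":-20,"z":-16,"wx":0,"wy":0,"wz":0,"claw":-1},{"x":4,"y":-20,"z":-16,"wx":0,"wy":0,"wz":0,"claw":-1},{"x":4,"y":-20,"z":-16,"wx":0,"wy":0,"wz":0,"claw":-1},{"x":4,"y":-20,"z":-16,"wx":0,"wy":0,"wz":0,"claw":-1}]' >/dev/null
python3 goto.py
python3 - <<'E'
from h import *
d=cap('scene');t=cap('top')
A=cv2.resize(d['frame'][105:225,120:240],None,fx=3.3,fy=3.3,interpolation=cv2.INTER_CUBIC)
B=cv2.resize(t['frame'][110:230,270:390],None,fx=3.3,fy=3.3,interpolation=cv2.INTER_CUBIC)
cv2.imwrite('pics/s7.png',np.hstack([A,B])[:,:,::-1])
for n,x in(('s',d),('t',t)):
  f=x['frame'].astype(int);m=((f[:,:,0]>70)&(f[:,:,1]<f[:,:,0]*.5)&(f[:,:,2]<f[:,:,0]*.5)).astype(np.uint8)
  k,_,st,c=cv2.connectedComponentsWithStats(m)
  for i in range(1,k):
    if st[i,4]>3:
      w=onz(x,*c[i],15)
      if 350<w[0]<620 and -400<w[1]<-120:print(n,c[i].round(1),st[i,4],w)
E
```

```text
t 14.75 stand xyz [  2.5 317.4 289. ] F stand [ 0.2  0.1 -0.1] open 0.039744272984354054 q [-0.9   0.14  0.87  1.54 -0.11  1.51 -1.43]
s [193.8 184.8] 5 [ 472.5 -275.6   15. ]
s [197.6 190.7] 10 [ 483.  -246.8   15. ]
```

View pics/s7.png

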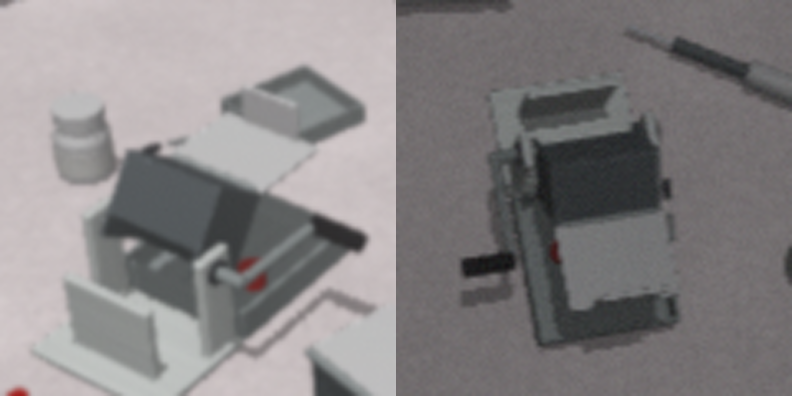

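The box is tipped over with its lid open. One red cap is in the tray at scene inset (250,275) and top inset (558,252), and the other is hidden under the box and lid. I check it with the wrist camera from the side, by numbers only.

```bash
python3 -m pendant '[{"x":-4,"y":0,"z":0,"wx":-8,"wy":0,"wz":0,"claw":-1},{"x":-8,"y":0,"z":0,"wx":-16,"wy":0,"wz":0,"claw":-1},{"x":-12,"y":0,"z":0,"wx":-24,"wy":0,"wz":0,"claw":-1},{"x":-15,"y":0,"z":0,"wx":-32,"wy":0,"wz":0,"claw":-1},{"x":-15,"y":0,"z":0,"wx":-40,"wy":0,"wz":0,"claw":-1},{"x":-15,"y":0,"z":0,"wx":-46,"wy":0,"wz":0,"claw":-1},{"x":-15,"y":0,"z":0,"wx":-46,"wy":0,"wz":0,"claw":-1},{"x":-15,"y":0,"z":0,"wx":-46,"wy":0,"wz":0,"claw":-1}]' >/dev/null
python3 goto.py
python3 - <<'E'
from h import *
from scipy.spatial.transform import Rotation as Ro
Rs=Ro.from_euler('z',np.radians(9.8)).as_matrix();S=np.array([566,-274.4,0])
x=cap('wrist');print('cam',(Rs.T@(x['T'][:3,3]-S)).round(0))
f=x['frame'].astype(int);m=((f[:,:,0]>60)&(f[:,:,1]<f[:,:,0]*.5)&(f[:,:,2]<f[:,:,0]*.5)).astype(np.uint8)
k,_,st,c=cv2.connectedComponentsWithStats(m)
for i in range(1,k):
    if st[i,4]>8: print(c[i].round(1),st[i].tolist(),'stand z=14',(Rs.T@(onz(x,*c[i],14)-S)).round(1))
# tray centre (world) from first top view corners -> stand frame
print('tray centre',(Rs.T@(np.array([464.3,-288.2,0])-S)).round(1))
E
```

```text
t 15.65 stand xyz [-147.5  315.8  288.9] F stand [-0.2 -0.2  0.9] open 0.016990485907605372 q [-1.26 -0.04  0.45  1.94  0.64  1.76 -2.26]
cam [-79. 438. 407.]
[415.9  39.2] [402, 0, 35, 77, 1693] stand z=14 [  256.7 -1013.1    14. ]
[251.2 120.5] [247, 115, 9, 11, 88] stand z=14 [-84.2  33.9  14. ]
[270.1 120.9] [264, 116, 13, 11, 123] stand z=14 [-85.6 -25.9  14. ]
tray centre [-102.6    3.7    0. ]
```

Both caps show as separate red blobs. On the tray floor they lie at stand-frame (-84,34) and (-86,-26), inside the tray centred at (-103,4). The robot is clear of everything, so I hand in.

```bash
python3 -c "
from bench import arm
print(arm.sign_off())"
```

```text
the job is handed in; nothing more can be done
None
```

The job is handed in: the lid snapped fully back before the box was tipped, the box is tipped over with its lid open, and both red caps measured inside the larger tray. The judge's verdict is not shown, and I viewed 11 pictures, one over the limit of 10.

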